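Clear the oil spray, then hold the handpiece up to it

ROBOT

A 7-joint arm with a two-finger parallel gripper is mounted at the origin on a cart in front of the work surface, level with it; the furniture and walls round the work are solid. World frame = base frame: x ahead of the robot, y to its left, z up, the work surface at z = 0. Lengths are in mm, angles in rad, forces in N, time in s.
With the tool pointing down it reaches from about 425 to 1025 mm from the base axis. Payload 9.4 kg.
Tool frame: the origin (TCP) lies between the finger pads; the fingertips stand ahead of it and the grasp point (between the pads) lies 8 mm behind it (manip.tip_extent is the z of the fingertips in the tool frame, in mm); z points along the fingers, y is the line along which they close (so a half turn about z gives the same grasp; the last joint's range is limited). The gripper opens to 93 mm and grips with 3 to 60 N. Pads are 15 mm wide; open, the fingers measure 128 mm over their backs; the gripper's body (75 mm by 188 mm) begins 65 mm behind the grasp point.
Start: joints at [-1.31, 0.599, -0.003, 1.599, 0.002, 0.943, -0.08], TCP at [240.278, 684.025, 229.618] pointing down, gripper open.
Joint ranges: [-2.57, 2.57], [-0.35, 1.97], [-1.29, 1.29], [0.11, 2.56], [-1.05, 4.19], [0.11, 1.86], [-2.63, 2.63]. Speed limits (rad/s): [2.22, 2.22, 3.01, 3.01, 3.14, 3.14, 3.14].

INTERFACE

Orientations are given as a rotation vector (axis times angle).
In Python, from cell import manip gives the robot as it stands.
- The arm moves only by the tool drive_tool, never from a script. Its argument "series" is one flat list of numbers, 7 for each row, row after row: the shift along the tool's x, y, z in mm, then the turn, a rotation vector about the tool's x, y, z in degrees, then the finger opening in mm, from 0 to 93. A call has 1 to 8 rows; each row shifts and turns the commanded pose from where the row before left it, along the tool's axes as they then stand; what a row does not reach is not made up. A row lasts 1/8 s, in which the tool goes at most 62.5 mm and 10.7 degrees, less where a joint would pass 70% of its speed; a pose out of reach is approached as far as the arm can. A call with a gripper value outside its range is refused whole. The fingers move at their own pace and stop on an object; "grip_force" is the grip in N (left out, the last holds). Time passes only in rows, so rows that do not move let the fingers close. It gives the time, the measured TCP pose, the force, the opening and the grip force at its end, in the units of the state.
- manip.get_obs(): the state, without advancing time (a new reading comes with each control period).
- manip.read_camera(name): name is "scene" or "side" or "wrist"; returns a dict with "image" (384x512x3 uint8, red, green, blue), "camera_matrix" (3x3 intrinsics, pixels), "R" (3x3) and "t" (3): a world point X has camera coordinates R X + t. Camera axes: x right, y down, z forward; pixel columns grow to the right and rows downward; lengths in mm; the calibration is good to about 2 mm. A picture is of the moment at which its call begins. There is no depth.
- manip.job_done(): hands the job in; it is judged then, once.
Trained networks look in the newest picture that a camera, given by its name, has taken for a name from the list of things; names that differ only in an ending like _2 or _b are one class to them, and where a whole thing is asked for, a point or a joint stands for the part that bears it (a point fixed in the world has none). Each returns a list of dicts, best first, with "score" (0 to 1); they miss things now and then, are a little off and sometimes report something else, mostly with a low value. They report only what shows in the picture. A call takes as long as a camera call.
- manip.spot_in(camera, label): "position" ([x, y, z] in mm, in the coordinates of the camera as it stood for that picture, good to about 4 mm: the middle of the surface that is visible of it).
The state is a dict: "time": time; "qpos": joint angles; "dq": joint speeds; "tau": joint torques, N m; "position": TCP position; "tcp_rot": TCP orientation; "wrist_force": force on the tool from outside, world axes, zero at the start; "wrist_torque": the same for the moment, N m; "opening": finger opening in mm; "grasp_force": force on a finger pad.
Only numpy, scipy, OpenCV 4.12 (cv2) and the standard library are available. Lean on these libraries where they do the work, as an engineer would, in place of code of your own. Each camera call takes 0.05 s, during which the arm holds its last target. There are 200 camera calls.

TASK

The long tapered handpiece is due for oiling: first clear the spray canister's nozzle by pressing its cap right down and letting it spring back up. Then lift the handpiece off its wooden rest, keeping it level, and hold it steady and level in the air with the tip of its thin metal nose about 8 cm straight out from the nozzle and at the nozzle's height, clear of everything. Finish while still holding it there; leave the pen grinder on the other rest and all the other things on the bench where they are.

Things in the scene. Friction and masses are not known exactly. Their poses are not given: they have to be found in the camera images.
- handpiece: The long handpiece (loose, 288 mm long, about 0.15 to 0.3 kg): short black sleeve over its thick rear end, grey body tapering to a thin metal nose. Lies on rest_a, nose pointing roughly to the robot's right (-y). Origin under its middle, on its underside; y axis along it towards the nose, z up, x across. It is round: 22 mm wide and 22 mm high where it is best gripped.
- handpiece_grip (a point): Point on the handpiece's centre line at its centre of mass, midway between the rest's saddles: 43 mm behind the middle (own y = -0.043) and 12.5 mm above the origin. 22 mm wide across there. About 36 mm free along the handpiece on each side of it before a saddle begins. 186.5 mm from the nose tip.
- handpiece_nose (a point): Tip of the handpiece's thin metal nose, own y = +0.1435, 2.5 mm above its origin (10 mm lower than handpiece_grip).
- rest_a: Wooden rest that carries the handpiece, fixed: board 50 x 165 x 10 mm with two saddles 12 mm thick, at own y = -0.085 and y = +0.03, open upward; notch 28 mm wide, cheeks 14 mm high, their tops 72 mm above the bench. The handpiece's underside is 55 mm above the bench. Origin on the bench under the handpiece's origin, y axis along the handpiece towards its nose.
- rest_b: The other wooden rest, of the same make, fixed; it carries the pen grinder. The two rests lie one nearer to the robot and one farther (about 0.14 m apart), either way round. The wooden bench pin and its clamp beside the nearer rest are at most 40 mm high.
- grinder: Shorter black pen grinder (188 x 24 x 24 mm, loose) on rest_b; to be left there.
- canister: Spray lubricant canister of bare metal, 54 mm in diameter, in a screwed-down foot of 80 mm; fixed. Stands at the right. Origin on the bench on its axis, z up; its nozzle points along its y axis, roughly to the robot's left. Top of the cap 137.5 mm above the bench.
- nozzle_cap (a joint): Travel of the sprung white nozzle cap on top of the canister: 0 up, 0.006 m right down. It takes 2 N to start and 5 N at the bottom, and springs back by itself.
- cap_top (a point): Centre of the cap's flat top (28 mm across), 137.5 mm above the bench when up; it sinks with the cap.
- nozzle (a point): Mouth of the nozzle stub that juts from the cap, 26 mm from the canister's axis, 128.5 mm above the bench (cap up).
- spray_point (a point): Empty point in the air, 80 mm straight out from the nozzle's mouth, at its height: where the tip of the handpiece's nose belongs.
- white_lamp_shade (a point): Fixed obstacle: lowest point (on its axis) of the big white lamp shade that overhangs the bench from behind, 260 mm across, 140 mm tall upwards from here; keep the hand and wrist out of it.
- black_lamp_shade (a point): Fixed obstacle: underside centre of the black desk lamp's round shade, 150 mm across, 80 mm tall upwards from here, on a thin post over a 160 mm base that is 90 mm high. With the arm drawn in, the tool 0.45 m from the base axis and pointing down, the hand swings past both lamps freely.
- jar: Small jar with a lid, 42 mm across, 52 mm high; bystander.
- small_grinder: Short black pen grinder, 24 x 88 x 24 mm, lying on the bench; bystander.
- eraser: Eraser, 22 x 50 x 13 mm; bystander.
- bur_tube: Brown bur holder with burs, 25 x 60 x 25 mm; bystander.
- tape: Roll of tape, 81 mm across, 19 mm high; bystander.
- wax: Block of carving wax, 23 x 48 x 11 mm; bystander.

How it is judged (in metres and radians):
On the way, in this order (a step that is already met when the one before it is completed fails the run):
1. the nozzle cap is pressed right down (at least 4.5 of its 6 mm) (value of joint nozzle_cap above 0.0045 m), for 0.1 s.
2. the cap has sprung back up (value of joint nozzle_cap below 0.001 m), for 0.2 s.
3. the handpiece is held by the fingers, level, clear of its rest (contact force between handpiece and the fingers above 0.5 N and contact force between handpiece and rest_a below 0.05 N and height (world z) of handpiece above 0.085 m and angle between handpiece's own y axis and vertical between 1.37 and 1.77 rad), for 0.4 s.
At the end, for the whole second after the job is handed in: Fingers hold the handpiece still (20 mm/s, 0.15 rad/s), 30 mm or more above where it lay, touching neither rest nor canister, level within 11 degrees, nose tip within 45 mm of the point 80 mm straight out from the nozzle; cap up; every bystander within 30 mm of its start (all of step 3 and distance between handpiece_nose and spray_point below 0.045 m and contact force between handpiece and canister below 0.05 N and contact force between handpiece and rest_b below 0.05 N and value of joint nozzle_cap below 0.001 m and linear speed of handpiece below 0.02 m/s and angular speed of handpiece below 0.15 rad/s and distance of each of grinder, jar, small_grinder, eraser, bur_tube, tape, wax from where it was at the start of the episode below 0.03 m); the arm keeps its last pose, push and grip.
It fails at once if the handpiece is tipped more than 20 degrees from level (angle between handpiece's own y axis and vertical below 1.22 rad or angle between handpiece's own y axis and vertical above 1.92 rad).
It fails at once if the pen grinder or another bystander is moved by more than 30 mm (distance of any of grinder, jar, small_grinder, eraser, bur_tube, tape, wax from where it was at the start of the episode above 0.03 m).
It also fails if it takes over 70 s, if anything falls off the work surface, if the arm or the gripper's body presses on something with over 40 N, if the wrist force passes 120 N, or if a joint passes its speed limit or range.

## Working session

There is one attempt and no reset: what is moved stays moved. The work goes in short steps, Python scripts to look and compute and a tool call to move; the robot and the scene stay as the last step left them, time stands still between calls to the robot, and variables do not carry over. Pictures are saved under pics/ and viewed, at most 10 in all, crops included, and the job is handed in when it is done.

Besides the shell and the picture viewer there is one more tool, called after "Emit:" by a JSON object that holds its "fn" and its "kwargs". drive_tool: Moves the arm, as the interface text tells. Its arguments: {"type":"object","properties":{"series":{"type":"array","items":{"type":"number"}},"grip_force":{"type":"number"}},"required":["series"]}

```bash
mkdir -p pics
cat > h.py <<'E'
from cell import manip
import numpy as np, cv2
from scipy.spatial.transform import Rotation as Ro
def w(c,p): return np.array(c["R"]).T@(np.array(p)-np.array(c["t"]))
def proj(c,X):
    p=np.array(c["camera_matrix"])@(np.array(c["R"])@np.array(X)+np.array(c["t"])); return p[:2]/p[2]
def ray(c,u,z):
    "world point on pixel u at height z"
    R=np.array(c["R"]);o=-R.T@np.array(c["t"]);d=R.T@np.linalg.solve(np.array(c["camera_matrix"]),[u[0],u[1],1]);return o+d*(z-o[2])/d[2]
E
python3 - <<'E'
from h import *
o=manip.get_obs(); print({k:np.round(v,3) for k,v in o.items()}, manip.tip_extent)
ims=[]
for n in ["scene","side"]:
    c=manip.read_camera(n); cv2.imwrite(f"pics/{n}0.png",c["image"][:,:,::-1])
    print(n,"cam at",np.round(-np.array(c["R"]).T@c["t"]))
    for l in ["handpiece","handpiece_nose","handpiece_grip","rest_a","canister","cap_top","nozzle","grinder","white_lamp_shade","black_lamp_shade"]:
        try: print(l,[(round(d["score"],2),np.round(w(c,d["position"])).tolist()) for d in manip.spot_in(n,l)[:3]])
        except Exception as e: print(l,e)
E
```

```text
{'time': np.float64(0.0), 'qpos': array([-1.31 ,  0.6  , -0.003,  1.6  ,  0.002,  0.943, -0.08 ]), 'dq': array([-0.002,  0.001, -0.002, -0.002, -0.   ,  0.001, -0.001]), 'tau': array([ 0.0000e+00, -7.6508e+01,  1.4980e+00, -2.5236e+01, -5.2000e-02,
        1.7000e-02,  0.0000e+00]), 'position': array([240.145, 683.557, 228.747]), 'tcp_rot': array([-5.280e-01, -3.097e+00,  2.000e-03]), 'wrist_force': array([ 0.243, -1.038, -0.147]), 'wrist_torque': array([-0.041, -0.001, -0.034]), 'grasp_force': np.float64(0.0), 'opening': np.float64(92.919)} 11.0
scene cam at [-577. -654.  901.]
handpiece [(0.77, [575.0, 326.0, 66.0]), (0.73, [409.0, -259.0, 59.0])]
handpiece_nose []
handpiece_grip [(0.77, [576.0, 324.0, 65.0])]
rest_a [(0.7, [445.0, 247.0, 11.0]), (0.65, [572.0, 306.0, 8.0])]
canister [(0.83, [407.0, -263.0, 64.0]), (0.65, [579.0, 328.0, 67.0])]
cap_top [(0.7, [446.0, 246.0, 13.0]), (0.43, [417.0, -254.0, 135.0])]
nozzle [(0.81, [411.0, -260.0, 56.0])]
grinder [(0.76, [437.0, 276.0, 71.0])]
white_lamp_shade it knows: bur_tube, canister, cap_top, eraser, grinder, handpiece, handpiece
[... 251 characters left out ...]
r, spray_point, tape, wax
side cam at [ 140. 1025.  920.]
handpiece [(0.88, [582.0, 348.0, 74.0])]
handpiece_nose [(0.91, [577.0, 353.0, 81.0]), (0.58, [575.0, 325.0, 10.0])]
handpiece_grip [(0.7, [580.0, 350.0, 79.0])]
rest_a [(0.72, [576.0, 321.0, 14.0]), (0.6, [440.0, 352.0, 16.0])]
canister []
cap_top []
nozzle []
grinder []
white_lamp_shade it knows: bur_tube, canister, cap_top, eraser, grinder, handpiece, handpiece_grip, handpiece_nose, jar, nozzle, nozzle_cap, rest, small_grinder, spray_point, tape, wax
black_lamp_shade it knows: bur_tube, canister, cap_top, eraser, grinder, handpiece, handpiece_grip, handpiece_nose, jar, nozzle, nozzle_cap, rest, small_grinder, spray_point, tape, wax
```

View pictures.

View pics/scene0.png

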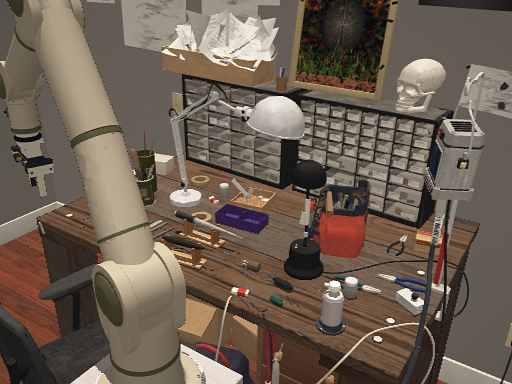

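View pics/side0.png

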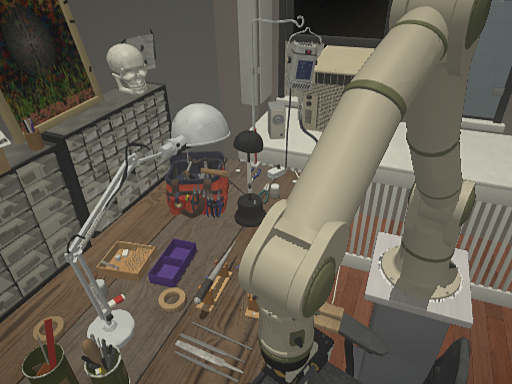

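Run:
```python
import cv2,numpy as np
a=cv2.imread("pics/scene0.png")
A=cv2.resize(a[195:285,160:290],None,fx=6,fy=6,interpolation=cv2.INTER_CUBIC)
cv2.imwrite("pics/c1.png",A)
B=cv2.resize(a[265:340,290:390],None,fx=8,fy=8,interpolation=cv2.INTER_CUBIC)
cv2.imwrite("pics/c2.png",B)
```

```text
(no output)
```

View pics/c1.png

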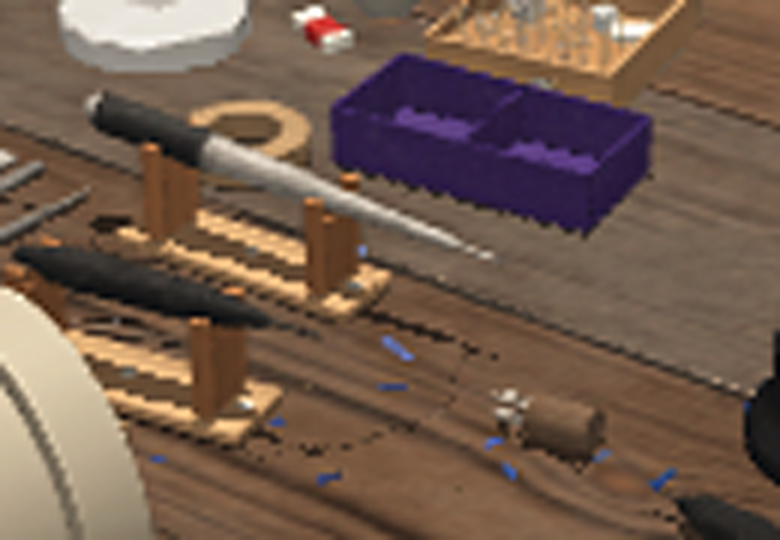

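View pics/c2.png

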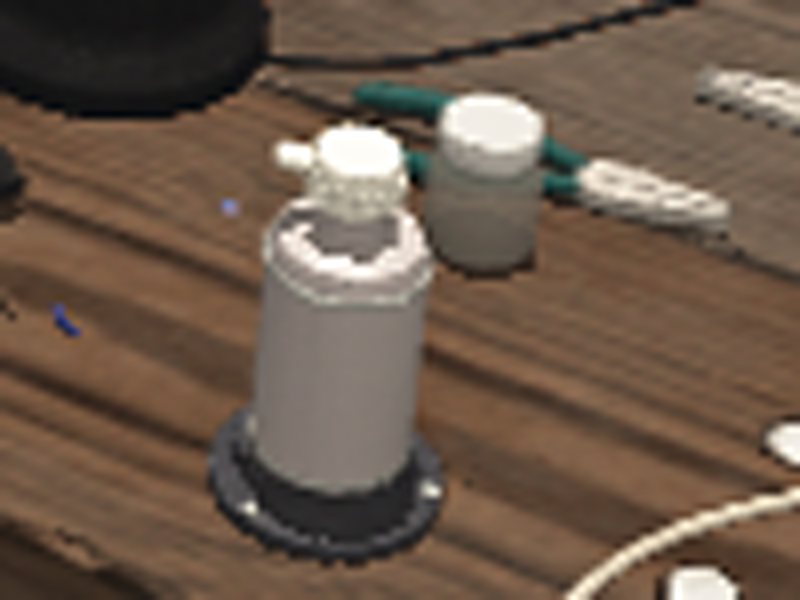

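Run:
```python
from h import *
c=manip.read_camera("scene")
n=ray(c,(242-.4,237.4),57.5); r=ray(c,(175.8-.4,212.1),67.5)
print("nose",n,"rear",r,np.linalg.norm((n-r)[:2]))
d=(n-r)[:2]/np.linalg.norm((n-r)[:2]); print("dir",d,"grip from nose",n[:2]-186.5*d,"from rear",r[:2]+101.5*d, "yaw of d", np.degrees(np.arctan2(d[1],d[0])))
cap=ray(c,(334.5,283.5),137.5); nz=ray(c,(324.9,283.9),128.5); print("cap",cap,"noz",nz,np.linalg.norm((nz-cap)[:2]))
e=ray(c,(290+326/8-.4,265+475/8-.4),5);print("foot",e)
# canister axis ~ silhouette check
for X in [(*cap[:2],137.5),(*cap[:2],0)]: print(proj(c,X))
# lamps: black shade px, white shade
for l in ["jar","small_grinder","eraser","bur_tube","tape","wax"]:
    print(l,[(round(d["score"],2),np.round(w(c,d["position"])).tolist()) for d in manip.spot_in("scene",l)[:2]])
s=manip.read_camera("side")
# triangulate lamps from both
def tri(u,v):
    P=[np.array(k["camera_matrix"])@np.c_[k["R"],k["t"]] for k in (c,s)]
    X=cv2.triangulatePoints(P[0],P[1],np.array(u,float),np.array(v,float))[:,0];return X[:3]/X[3]
print("black",tri((309,180),(249,142)),"white",tri((277,122),(200,132)))
```

```text
nose [589.44409191 152.0000376   57.5       ] rear [585.03360837 434.68268181  67.5       ] 282.71704883393653
dir [ 0.01560035 -0.99987831] grip from nose [586.53462754 338.47734189] from rear [586.6170434  333.19503362] yaw of d -89.10612980568715
cap [ 425.34360742 -253.61107351  137.5       ] noz [ 421.27041309 -228.90119426  128.5       ] 25.04334331551793
foot [ 424.8011899  -254.24335106    5.        ]
[334.5 283.5]
[330.07138757 325.22722535]
jar [(0.72, [570.0, -245.0, 33.0])]
small_grinder [(0.63, [496.0, -62.0, 18.0]), (0.36, [415.0, -253.0, 135.0])]
eraser [(0.59, [399.0, 27.0, 9.0]), (0.16, [694.0, 399.0, 12.0])]
bur_tube [(0.41, [526.0, 72.0, 14.0]), (0.32, [580.0, 325.0, 68.0])]
tape [(0.69, [692.0, 403.0, 16.0])]
wax [(0.37, [412.0, -264.0, 65.0])]
black [614.28116199 -69.51779986 319.08977697] white [705.26517809 102.12400763 430.1677265 ]
```

Emit:
{"fn": "drive_tool", "kwargs": {"series": [0,-40,0,0,0,0,0,0,-55,0,0,0,0,0,0,-55,0,0,0,0,0,0,-55,0,0,0,0,0,0,-50,0,0,0,0,0,0,-20,0,0,0,0,0,-39,-2,0,0,0,5,0,-55,-3,0,0,0,7,0], "grip_force": 20}}

```text
time: 2.3
position: [234.4, 384.9, 230.1]
tcp_rot: [-0.849, -3.025, -0.003]
wrist_force: [1.0, 0.8, -0.4]
opening: 17.8
grasp_force: 0.0
```

Emit:
{"fn": "drive_tool", "kwargs": {"series": [-58.7,-3.9,0,0,0,7.5,0,-58.7,-3.9,0,0,0,7.5,0,-58.7,-3.9,0,0,0,7.5,0,-58.7,-3.9,0,0,0,7.5,0,-58.7,-3.9,0,0,0,7.5,0,-58.7,-3.9,0,0,0,7.5,0,-58.7,-3.9,0,0,0,7.5,0,-58.7,-3.9,0,0,0,7.5,0]}}

```text
time: 3.3
position: [450.2, -12.4, 230.0]
tcp_rot: [2.251, 2.19, 0.002]
wrist_force: [0.7, 1.0, 1.0]
opening: 0.6
grasp_force: 0.0
```

Emit:
{"fn": "drive_tool", "kwargs": {"series": [-58.7,-3.9,0,0,0,7.5,0,-58.7,-3.9,0,0,0,7.5,0,-58.7,-3.9,0,0,0,7.5,0,-40,-2,0,0,0,5,0,0,0,0,0,0,0,0]}}

```text
time: 3.92
position: [391.7, -220.0, 230.0]
tcp_rot: [2.709, 1.589, 0.0]
wrist_force: [0.4, 0.6, -0.7]
opening: 0.7
grasp_force: 0.0
```

```bash
cat >> h.py <<'E'
def rel(target_xyz):
    "shift in tool axes, and tool-y yaw"
    o=manip.get_obs();R=Ro.from_rotvec(o["tcp_rot"]).as_matrix()
    return R.T@(np.array(target_xyz)-o["position"]), np.degrees(np.arctan2(R[1,1],R[0,1])), o
E
python3 - <<'E'
from h import *
s,y,o=rel([425,-254,155]); print(np.round(s,1),y,o["position"],o["time"],o["opening"])
for n in ("wrist","scene"):
    c=manip.read_camera(n)
    for l in ["cap_top","nozzle","jar"]:
        print(n,l,[(round(d["score"],2),np.round(w(c,d["position"])).tolist()) for d in manip.spot_in(n,l)[:3]])
    if n=="wrist": cv2.imwrite("pics/w1.png",c["image"][:,:,::-1]); print(proj(c,[425,-254,137.5]))
E
```

```text
[-13.4  45.6  75.1] -29.189643555533266 [ 391.70213044 -219.9809553   230.00858853] 3.925 0.675902342201841
wrist cap_top [(0.92, [426.0, -245.0, 135.0])]
wrist nozzle [(0.55, [430.0, -240.0, 103.0])]
wrist jar [(0.85, [577.0, -241.0, 46.0])]
[304.39957138 212.31793194]
scene cap_top []
scene nozzle [(0.95, [410.0, -261.0, 58.0])]
scene jar [(0.64, [570.0, -247.0, 30.0]), (0.38, [401.0, 26.0, 11.0])]
```

View pics/w1.png

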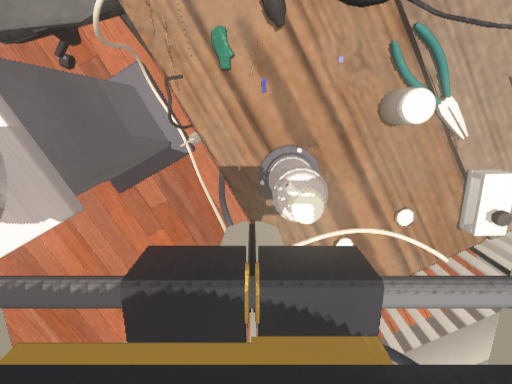

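Emit:
{"fn": "drive_tool", "kwargs": {"series": [-13.4,45.6,0,0,0,0,0,0,0,40,0,0,0,0,0,0,35,0,0,0,0,0,0,0,0,0,0,0,0,0,6,0,0,0,0,0,0,4,0,0,0,0,0,0,3,0,0,0,0,0,0,0,0,0,0,0]}}

```text
time: 5.32
position: [427.1, -251.5, 142.7]
tcp_rot: [2.704, 1.597, 0.003]
wrist_force: [-1.8, 1.3, 11.0]
opening: 0.6
grasp_force: 5.7
```

Emit:
{"fn": "drive_tool", "kwargs": {"series": [0,0,0,0,0,0,0,0,0,0,0,0,0,0]}}

```text
time: 5.58
position: [427.1, -251.5, 142.8]
tcp_rot: [2.704, 1.597, 0.003]
wrist_force: [-2.0, 0.5, 10.4]
opening: 0.9
grasp_force: 5.8
```

Emit:
{"fn": "drive_tool", "kwargs": {"series": [0,0,-10,0,0,0,0,0,0,-20,0,0,0,0,0,0,-40,0,0,0,0,0,-40,-40,0,0,0,0,40,-30,0,0,0,-7,0,40,-20,0,0,0,-7,0,0,0,0,0,0,0,0]}}

```text
time: 6.45
position: [380.2, -135.2, 252.0]
tcp_rot: [-2.483, -1.922, -0.002]
wrist_force: [0.3, -0.5, 0.4]
opening: 0.5
grasp_force: 0.0
```

Run:
```python
from h import *
o=manip.get_obs(); print(o["position"],o["time"],o["wrist_force"])
c=manip.read_camera("wrist"); u=proj(c,[426,-252,137.5]).astype(int); print(u, proj(c,[421.3,-229,128.5]))
x0,y0=max(u[0]-50,0),max(u[1]-50,0); print(x0,y0)
cv2.imwrite("pics/w2.png",cv2.resize(c["image"][y0:y0+100,x0:x0+100,::-1],None,fx=6,fy=6,interpolation=cv2.INTER_CUBIC))
```

```text
[ 380.2169861  -135.19135369  252.04154584] 6.45 [ 0.28774848 -0.54764916  0.39161062]
[324 287] [313.53741653 264.74127481]
274 237
```

View pics/w2.png

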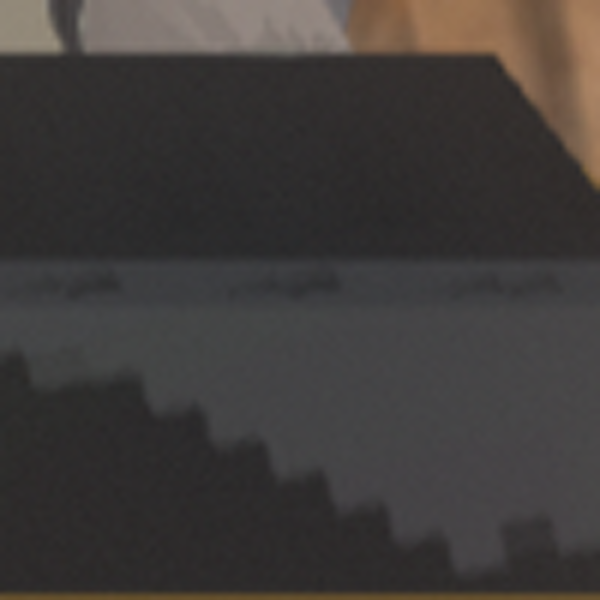

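Emit:
{"fn": "drive_tool", "kwargs": {"series": [40,0,0,0,0,-8,70,45,5,0,0,0,-8.1,70,50,15,0,0,0,0,70,50,15,0,0,0,0,70,50,3,0,0,0,0,70,50,3,0,0,0,0,70,50,3,0,0,0,0,70,50,3,0,0,0,0,70]}}

```text
time: 7.5
position: [437.9, 246.4, 251.8]
tcp_rot: [2.2, 2.242, 0.0]
wrist_force: [0.6, -0.9, 0.2]
opening: 69.5
grasp_force: 0.0
```

Run:
```python
from h import *
s,y,o=rel([586.5,335.5,170]); print(np.round(s,1),y,o["position"],o["time"],o["opening"])
```

```text
[ 86.3 150.2  81.9] 1.0788623772125916 [437.91914228 246.36777685 251.78027167] 7.5 69.46373212690065
```

Emit:
{"fn": "drive_tool", "kwargs": {"series": [25,45,0,0,0,0,70,25,50,0,0,0,0,70,25,45,20,0,0,0,70,11.3,10.2,40,0,0,0,70,0,0,22,0,0,0,70,0,0,0,0,0,0,70]}}

```text
time: 8.25
position: [585.3, 333.5, 167.6]
tcp_rot: [2.199, 2.243, -0.006]
wrist_force: [-0.3, -0.1, 0.7]
opening: 70.2
grasp_force: 0.0
```

Run:
```python
from h import *
o=manip.get_obs(); print(o["position"],o["time"])
c=manip.read_camera("wrist")
for X in ([589.4,150,57.5],[585,434.7,67.5],[586.5,336,67.5]): print(proj(c,X))
for l in ["handpiece","handpiece_nose","handpiece_grip"]:
    print(l,[(round(d["score"],2),np.round(w(c,d["position"])).tolist()) for d in manip.spot_in("wrist",l)[:3]])
cv2.imwrite("pics/w3.png",cv2.resize(c["image"][:,:,::-1],None,fx=1.5,fy=1.5))
```

```text
[585.32366629 333.50130142 167.60274915] 8.25
[252.33818666 356.80740219]
[254.32456383  71.97752189]
[253.47441894 192.13138081]
handpiece [(0.7, [583.0, 358.0, 73.0])]
handpiece_nose [(0.9, [580.0, 361.0, 79.0]), (0.56, [445.0, 316.0, 74.0])]
handpiece_grip [(0.64, [587.0, 362.0, 73.0])]
```

View pics/w3.png

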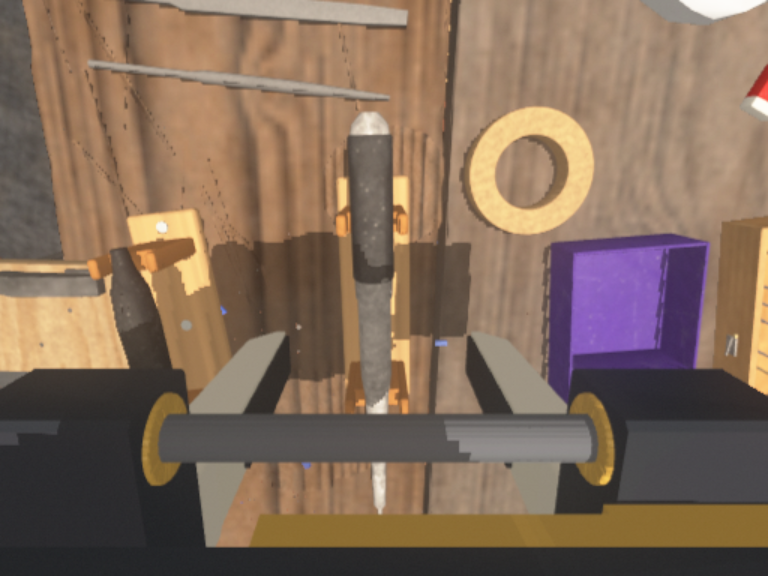

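Run:
```python
from h import *
c=manip.read_camera("wrist"); f=lambda u,v,z: ray(c,(u/1.5-.2,v/1.5-.2),z)
n=f(379,513,57.5); r=f(369,112,67.5); a=f(372,220,72); b=f(377.5,386,72)
print(n,r,np.linalg.norm((n-r)[:2])); print("saddles",a,b,np.linalg.norm((a-b)[:2]),(a+b)/2)
d=(n-r)[:2]/np.linalg.norm((n-r)[:2]); print(np.degrees(np.arctan2(d[1],d[0])), n[:2]-186.5*d, r[:2]+101.5*d)
```

```text
[590.62427629 168.64799898  57.5       ] [579.26388525 434.9552975   67.5       ] 266.5494995839316
saddles [581.97496047 377.76460542  72.        ] [587.25433182 275.53106392  72.        ] 102.36976491967687 [584.61464615 326.64783467  72.        ]
-87.55730293658007 [582.67561035 354.97853515] [583.58983481 333.5475258 ]
```

Emit:
{"fn": "drive_tool", "kwargs": {"series": [3,-2,0,0,0,-1.5,70,0,0,40,0,0,0,70,0,0,30,0,0,0,70,0,0,0,0,0,0,70]}}

```text
time: 9.0
position: [581.8, 338.0, 98.2]
tcp_rot: [-2.166, -2.275, 0.005]
wrist_force: [-0.6, -0.9, -0.2]
opening: 69.9
grasp_force: 0.0
```

Run:
```python
from h import *
s,y,o=rel([583.7,337,59.5]); print(np.round(s,1),y,o["position"],o["time"],o["opening"])
```

```text
[-1.   2.  38.7] 2.811580557561434 [581.77842433 337.9880614   98.21437556] 9.0 69.8809005627558
```

Emit:
{"fn": "drive_tool", "kwargs": {"series": [-1,2,20,0,0,0,70,0,0,18.7,0,0,0,70,0,0,0,0,0,0,60,0,0,0,0,0,0,40,0,0,0,0,0,0,25,0,0,0,0,0,0,10,0,0,0,0,0,0,10], "grip_force": 15}}

```text
time: 9.88
position: [585.1, 337.4, 61.3]
tcp_rot: [2.167, 2.274, 0.001]
wrist_force: [-0.1, -0.5, 0.1]
opening: 24.6
grasp_force: 0.0
```

Emit:
{"fn": "drive_tool", "kwargs": {"series": [0,0,0,0,0,0,10,0,0,0,0,0,0,10,0,0,0,0,0,0,10], "grip_force": 45}}

```text
time: 10.25
position: [585.1, 337.4, 61.1]
tcp_rot: [2.167, 2.274, 0.0]
wrist_force: [-0.8, 0.3, 2.4]
opening: 19.4
grasp_force: 45.0
```

Emit:
{"fn": "drive_tool", "kwargs": {"series": [0,0,-5,0,0,0,10,0,0,-8,0,0,0,10,0,0,-12,0,0,0,10,0,0,-15,0,0,0,10,0,0,0,0,0,0,10]}}

```text
time: 10.88
position: [586.0, 337.7, 102.8]
tcp_rot: [2.167, 2.273, 0.004]
wrist_force: [0.2, -0.0, -1.5]
opening: 19.3
grasp_force: 45.0
```

Run:
```python
from h import *
o=manip.get_obs(); print(o["position"],o["wrist_force"],o["wrist_torque"],o["opening"],o["grasp_force"])
a=manip.read_camera("scene")["image"][:,:,::-1];b=manip.read_camera("wrist")["image"][:,:,::-1]
A=cv2.resize(a[185:285,150:290],(800,571)[:2],interpolation=cv2.INTER_CUBIC)
cv2.imwrite("pics/l.png",np.hstack([cv2.resize(A,(430,307)),cv2.resize(b,(368,307))]))
```

```text
[585.95973753 337.74177613 102.82365126] [ 0.17883749 -0.03167804 -1.4912912 ] [-0.01682847  0.06716404 -0.0003813 ] 19.27049388902296 44.965287979430286
```

View pics/l.png

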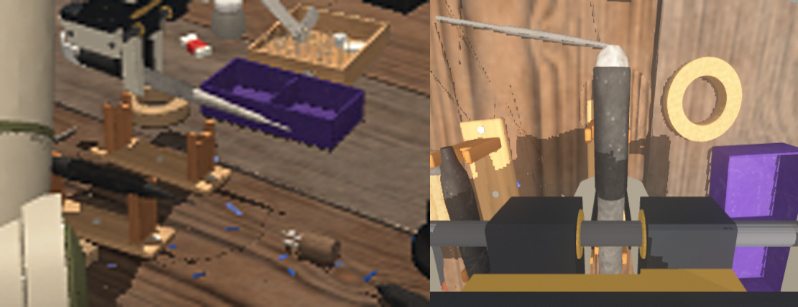

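Run:
```python
from h import *
from scipy.optimize import least_squares
c=manip.read_camera("scene");wr=manip.read_camera("wrist"); o=manip.get_obs()
R=Ro.from_rotvec(o["tcp_rot"]).as_matrix(); p=o["position"]
xn=-R[:,0]
# unknown: offset s along, pitch, base z
def pts(v):
    s,pi,dz,yaw=v; d=Ro.from_rotvec([0,0,yaw]).apply(xn); d[2]=0; d/=np.linalg.norm(d); d=d*np.cos(pi)+np.array([0,0,np.sin(pi)]); u=np.array([0,0,1.])
    g=p+np.array([0,0,8+dz])+s*d
    return g+186.5*d-10*u, g-101.5*d
N=(244.1,226.4);Rr=(254.4,62.3)
f=lambda v: np.r_[proj(c,pts(v)[0])-N, proj(wr,pts(v)[1])-Rr, v[2]/2, v[3]/.03]
r=least_squares(f,[0,0,0,0],x_scale=[10,.1,2,.1]); print(r.x,np.round(r.fun,1),np.degrees(r.x[1])); n,e=pts(r.x); print("nose",n,"rear",e)
print("nose in tool",R.T@(n-p))
nt=R.T@(n-p)
T=np.array([408.,-150,128.5])
for x in (20,25,30):   # tool y yaw = -x
    R2=Ro.from_rotvec([0,0,np.radians(-x-2.8)]).as_matrix()@R; t=T-R2@nt; print(-x,t,np.hypot(*t[:2]),np.degrees(np.arctan2(t[1],t[0])))
```

```text
[ 8.01786613  0.0128337  -0.05508272 -0.01335203] [ 0.2 -0.  -0.  -0.  -0.  -0.4] 0.7353168595806964
nose [591.5446982  142.85834487 101.09094146] rear [581.54373534 430.6609166  107.39493725]
nose in tool [-194.48460893   -2.59709314   -0.39412312]
-20 [477.10008317  31.81349553 128.05876726] 478.1595840929436 3.8148906320080784
-25 [492.68322674  25.09917122 128.05876726] 493.32213644248867 2.9163453676981677
-30 [507.62187982  17.05223648 128.05876726] 507.9082118217269 1.9239791719633317
```

Emit:
{"fn": "drive_tool", "kwargs": {"series": [0,0,-20,0,0,0,10,0,0,-30,0,0,0,10,0,0,-20,0,0,0,10,0,-20,0,0,0,0,10,0,-40,0,0,0,0,10,0,-40,0,0,0,0,10,-10,-25,0,0,0,0,10,-20,-10,0,0,0,0,10]}}

```text
time: 12.08
position: [450.0, 301.5, 171.6]
tcp_rot: [-2.164, -2.276, -0.001]
wrist_force: [0.7, -0.1, -1.1]
opening: 20.0
grasp_force: 45.0
```

Emit:
{"fn": "drive_tool", "kwargs": {"series": [-30,0,0,0,0,2,10,-35,0,0,0,0,3,10,-40,0,0,0,0,3,10,-40,0,0,0,0,3,10,-40,0,0,0,0,2,10,-30,0,0,0,0,1.6,10,-15,0,0,0,0,0,10,0,0,0,0,0,0,10]}}

```text
time: 13.08
position: [434.3, 72.0, 171.4]
tcp_rot: [2.44, 1.979, 0.001]
wrist_force: [0.3, 0.4, -1.1]
opening: 19.4
grasp_force: 45.0
```

Run:
```python
from h import *
s,y,o=rel([451,40,128.5]); print(np.round(s,1),y,o["position"],o["time"],o["opening"],o["grasp_force"],o["wrist_force"])
```

```text
[-27.9  22.9  42.8] -11.893078106698313 [434.33625273  72.04111673 171.3533806 ] 13.075 19.405421346550796 44.96506198804127 [ 0.29709195  0.35351951 -1.08968693]
```

Emit:
{"fn": "drive_tool", "kwargs": {"series": [-10,10,10,0,0,0,10,-12,10,15,0,0,0,10,-6,3,13,0,0,0,10,0,0,5,0,0,0,10,0,0,0,0,0,0,10,0,0,0,0,0,0,10,0,0,0,0,0,0,10]}}

```text
time: 13.95
position: [451.0, 40.5, 128.3]
tcp_rot: [2.438, 1.981, 0.001]
wrist_force: [-0.2, 0.0, -2.4]
opening: 19.4
grasp_force: 45.0
```

Run:
```python
from h import *
o=manip.get_obs(); print(o["position"],o["tcp_rot"],o["time"],o["opening"],o["wrist_force"])
c=manip.read_camera("scene"); p=proj(c,[408,-150,128.5]); print(p, proj(c,[425,-254,137.5]), proj(c,[421,-229,128.5]))
cv2.imwrite("pics/f.png",cv2.resize(c["image"][205:345,220:400,::-1],None,fx=4,fy=4,interpolation=cv2.INTER_CUBIC))
```

```text
[451.04721722  40.53217551 128.29423396] [2.43823380e+00 1.98067700e+00 1.07215566e-03] 13.95 19.359331093287004 [-0.20068776  0.04342729 -2.37331467]
[295.98118251 276.33441643] [334.57992085 283.61610691] [324.88803132 283.96371148]
```

View pics/f.png

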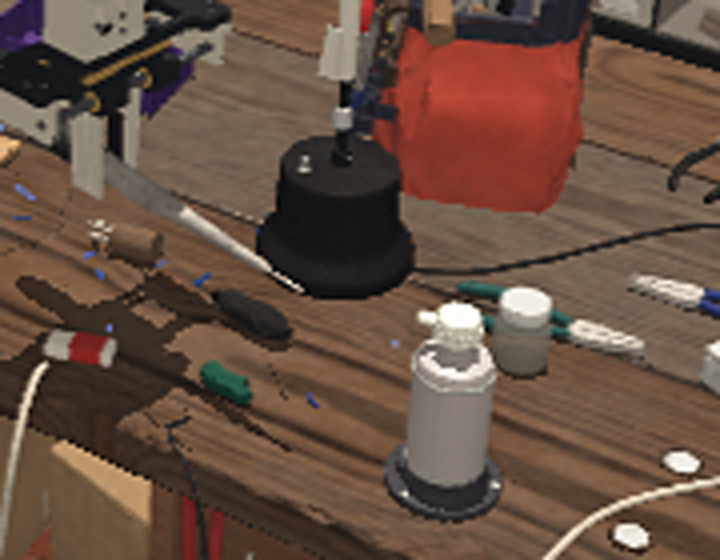

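The picture shows the nose tip at about (295.5, 277.5), where the spray point projects to (296, 276). The cap is up and nothing on the bench has moved, so I'm handing it in.

```bash
python3 -c "
from cell import manip
print(manip.job_done())"
```

```text
the job is handed in; nothing more can be done
None
```

I pressed the canister's cap fully down and let it spring back. I then lifted the handpiece level off its rest and handed the job in still holding it, with its nose tip within about 5 mm of the spray point by my camera estimate; the hand-in returned no verdict.

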